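# Refit the tool-rest clamp key and lock the clamp

## Task

Take the red-winged clamp key out of the wooden block and fit its square end into the sprung socket of the lathe's tool rest: press only lightly and turn it until it drops fully home, without ramming the socket down. Then turn the key clockwise, seen from above, as far as the clamp's stop, let go and leave the key standing in the socket; leave the other things on the bench where they are.

Things in the scene. Friction and masses are not known exactly. Their poses are not given: they have to be found in the camera images.
- key_grip (a point): Centre of the loose clamp key's flat red wing: 52 long (along the key's x), 14 thick (along its y, the way to pinch it), 32 high. On the key's axis, 52 above the tang's tip, 34 above the shoulder's underside, 16 below the top. z up along the key; 0.11 to 0.22 kg. It starts upright in one of the block's three round holes; lift it straight up, 25 mm to be clear.
- key_tip (a point): Centre of the tip of the key's steel square tang: 16 x 16 mm (sides along the key's x and y), 18 long, sharp-edged. Above it come a round shoulder 38 in diameter, 6 high, a round stem 18 in diameter, 12 high, then the red wing.
- key_block: Wooden block fixed to the bench, 75 (x) by 240 (y) by 40 high, origin under its centre; three holes (26 in diameter, loose) at y = -80, 0 and +80 mm hold the clamp key, a T-bar tool and a punch, in any order; the key's shoulder rests on the block's top.
- socket_mouth (a point): Centre of the clamp socket's mouth at its rest height (this point does not sink), 128 above the bench; z up. A round funnel 5 deep, 31 wide at the mouth, 23.4 at its floor; in the floor a square hole of 17.4 mm, 15 deep, same axis, 0.8 mm chamfer. How the square is turned about the vertical differs each time, and is not given by this point's axes nor anywhere else; it repeats every 90 degrees.
- rest_base: Green tool-rest base fixed on the lathe bed; origin at bench height on the socket's axis, x towards the lathe. The socket is in a boss 66 in diameter at its near end; the rest's post and 200 mm bar (top 214 above the bench) stand 160 mm off in +x. Out of line the key's tang stops on the funnel's floor, shoulder 13 above the mouth; within 4 deg it drops; fully home the shoulder rests on the mouth.
- socket_sink (a joint): How far the socket has sunk on its spring, in m: 0 up (at rest), 0.010 bottomed. The spring takes 3 N to start and 3 N more per mm (9 N at 2 mm, 18 N at 5 mm, already too hard).
- clamp (a joint): Turn of the clamp cam that holds the square hole, in rad: 0 open (the start, a stop), grows clockwise seen from above, 1.1 is the locked stop. It is stiff: 0.3 N m to turn, and stays where it is left; light pressure of a tang that is not in the square does not turn it.
- tbar: Steel T-bar tool with a light wooden cross-bar (50 mm), standing in the block 31 mm above its top; not to be moved.
- punch: Punch with a blue grip, 20 in diameter, standing in the block 31 mm above its top; not to be moved.
- mallet: Wooden mallet lying on the bench, 260 long; origin under its middle; not to be moved.
- gouge: Gouge with dark wooden handle lying on the bench, 240 long; origin under its middle; not to be moved.
- glue: Yellow glue bottle, 60 in diameter, 150 tall, origin under its centre; not to be moved.
- mug: Blue mug, 80 in diameter, 90 tall, origin under its centre; not to be moved.
- finial: Small turned wooden finial, 54 in diameter, 85 tall, origin under its centre; not to be moved.
Mind the look-alikes: they are no part of the job. There is more than one size of the part that bears key_grip; the job needs the smallest.

How it is judged:
On the way:
1. the key's tang is fully home in the socket's square hole (z of key_grip in the frame of socket_mouth below 0.037 m and horizontal distance between key_grip and socket_mouth below 0.004 m and value of joint socket_sink below 0.003 m), for 0.2 s.
At the end, for the whole second after the job is handed in: The clamp is turned to within 0.1 rad of its locked stop (clamp above 1.0 rad) and the key stands fully home in the socket: key_grip less than 37 mm above the mouth and within 4 mm of its axis, tilted less than 0.08 rad, the socket up again (sunk less than 2 mm) (z of key_grip in the frame of socket_mouth below 0.037 m and horizontal distance between key_grip and socket_mouth below 0.004 m and angle between key_grip's own z axis and vertical below 0.08 rad and value of joint clamp above 1 rad and value of joint socket_sink below 0.002 m); the robot touches nothing.
It fails at once if the socket is rammed down more than 5 mm on its spring (over 18 N) (value of joint socket_sink above 0.005 m).
It fails at once if another thing on the bench or in the block is moved by more than 30 mm (distance of any of tbar, punch, mallet, gouge, glue, mug, finial from where it was at the start of the episode above 0.03 m).
It also fails if it takes over 72 s, if anything falls off the work surface, if the arm or the gripper's body presses on something with over 40 N, if the wrist force passes 120 N, or if a joint passes its speed limit or range.

## Robot

A 7-joint arm with a two-finger parallel gripper is mounted at the origin on the work surface. World frame = base frame: x ahead of the robot, y to its left, z up, the work surface at z = 0. Lengths are in m, angles in rad, forces in N, time in s.
With the tool pointing down it reaches from about 0.425 to 1.025 m from the base axis. Payload 3.6 kg.
Tool frame: the origin (TCP) lies between the finger pads; the fingertips stand 25 mm ahead of it and the grasp point (between the pads) lies 6 mm ahead of it; z points along the fingers, y is the line along which they close (so a half turn about z gives the same grasp; the last joint's range is limited). The gripper opens to 85 mm and grips with 20 to 120 N. Pads are 22 mm wide; open, the fingers measure 114 mm over their backs; the gripper's body (76 mm by 85 mm) begins 54 mm behind the grasp point. The pads swing forward as they close: fully open they stand 13 mm farther back than shut.
Start: joints at [1.196, 0.591, 0.048, 1.609, -0.033, 0.943, -0.034], TCP at [0.202, -0.696, 0.256] pointing down, gripper open.
Joint ranges: [-2.69, 2.69], [-0.47, 2.24], [-1.27, 1.36], [0.19, 2.51], [-1.53, 4.68], [0.08, 2.07], [-3.09, 3.09]. Speed limits (rad/s): [2.57, 2.57, 3.14, 3.14, 3.14, 3.14, 3.14].

## Interface

Orientations are given as a unit quaternion [w, x, y, z].
In Python, from station import ctrl gives the robot as it stands.
- The arm moves only by the tool jog_arm, never from a script. Its arguments are lists of equal length, an entry for each row: "xyz": the shift along the tool's x, y, z in m, a list of three; "turn": the turn, a rotation vector about the tool's x, y, z in rad, a list of three; "fingers": the opening, from 0 (shut) to 1 (fully open). A call has 1 to 8 rows; each row shifts and turns the commanded pose from where the row before left it, along the tool's axes as they then stand; what a row does not reach is not made up. A row lasts 1/8 s, in which the tool goes at most 62.5 mm and 10.7 degrees, less where a joint would pass 70% of its speed; a pose out of reach is approached as far as the arm can. A call with a gripper value outside its range is refused whole. The fingers move at their own pace and stop on an object; "force" is the grip in N (left out, the last holds). Time passes only in rows, so rows that do not move let the fingers close. It gives the time, the measured TCP pose, the force, the opening and the grip force at its end, in the units of the state.
- ctrl.read_state(): the state, without advancing time (a new reading comes with each control period).
- ctrl.camera(name): name is "side" or "top"; returns (picture, depth): 384x512x3 uint8, red, green, blue; 384x512 float32, m along the optical axis (not along the pixel's ray), 0 where there is no reading.
- ctrl.camera_model(name): a dict with "fx", "fy", "cx", "cy" (pixels), "T" (4x4, takes a point from camera to world coordinates). Camera axes: x right, y down, z forward; pixel columns grow to the right and rows downward; lengths in m; the calibration is good to about 2 mm. A picture is of the moment at which its call begins. camera_model takes no time and is no camera call.
- ctrl.finish_job(): hands the job in; it is judged then, once.
The state is a dict: "time_s": time; "joints": joint angles; "joint_vel": joint speeds; "tau": joint torques, N m; "tcp_pos": TCP position; "tool_rot": TCP orientation; "force": force on the tool from outside, world axes, zero at the start; "moment": the same for the moment, N m; "finger_gap": finger opening in m; "grip_force": force on a finger pad.
Only numpy, scipy, OpenCV 4.12 (cv2) and the standard library are available. Lean on these libraries where they do the work, as an engineer would, in place of code of your own. Each camera call takes 0.05 s, during which the arm holds its last target. There are 200 camera calls.

## Working session

There is one attempt and no reset: what is moved stays moved. The work goes in short steps, Python scripts to look and compute and a tool call to move; the robot and the scene stay as the last step left them, time stands still between calls to the robot, and variables do not carry over. Pictures are saved under pics/ and viewed, at most 10 in all, crops included, and the job is handed in when it is done.

Besides the shell and the picture viewer there is one more tool, called after "Emit:" as name(argument=value, ...) on one line, values as JSON. jog_arm: Moves the arm, as the interface text tells. Its arguments: {"type":"object","properties":{"xyz":{"type":"array"},"turn":{"type":"array"},"fingers":{"type":"array"},"force":{"type":"number"}},"required":["xyz","turn","fingers"]}

```bash
ls; mkdir -p pics
cat > h.py <<'E'
import numpy as np, cv2
from station import ctrl
def snap(n,f):
    p,d=ctrl.camera(n); cv2.imwrite(f'pics/{f}.png',cv2.cvtColor(p,cv2.COLOR_RGB2BGR)); np.savez(f'pics/{f}.npz',p=p,d=d); return p,d
def pts(n,u,v,d):
    m=ctrl.camera_model(n); T=np.array(m['T']); u,v,d=map(np.asarray,(u,v,d))
    c=np.stack([(u-m['cx'])/m['fx']*d,(v-m['cy'])/m['fy']*d,d],-1)
    return c@T[:3,:3].T+T[:3,3]
def plane(n,u,v,z):
    m=ctrl.camera_model(n); T=np.array(m['T']); o=T[:3,3]
    r=pts(n,u,v,np.ones_like(np.asarray(u,float)))-o
    return o+r*((z-o[2])/r[...,2])[...,None]
def proj(n,P):
    m=ctrl.camera_model(n); T=np.array(m['T']); c=(np.asarray(P)-T[:3,3])@T[:3,:3]
    return np.stack([c[...,0]/c[...,2]*m['fx']+m['cx'],c[...,1]/c[...,2]*m['fy']+m['cy']],-1)
E
python3 - <<'E'
from h import *
for n in('side','top'):
    snap(n,n+'0'); m=ctrl.camera_model(n); print(n,m['fx'],m['cx'],m['cy'],np.round(m['T'],3).tolist())
print(ctrl.read_state())
E
```

```text
pics
side 368.9328260689014 258.4775987949913 192.2204478505728 [[-0.87, -0.354, 0.344, 0.05], [-0.493, 0.633, -0.597, 0.796], [-0.007, -0.689, -0.725, 1.029], [0.0, 0.0, 0.0, 1.0]]
top 382.1305796654702 256.8951359822793 191.22917637864617 [[-0.018, -0.993, 0.116, 0.353], [-1.0, 0.019, 0.01, 0.018], [-0.012, -0.116, -0.993, 1.325], [0.0, 0.0, 0.0, 1.0]]
{'time_s': 0.1, 'joints': array([ 1.19551208,  0.59200911,  0.0483063 ,  1.60972231, -0.03331776,
        0.94270379, -0.03368732]), 'joint_vel': array([ 0.00171953,  0.00110461,  0.00092845, -0.00237971, -0.00025364,
        0.00101926, -0.00200381]), 'tau': array([ 4.90523249e-03, -5.50005305e+01,  1.55334949e+00, -1.98827130e+01,
        9.72856855e-03,  3.83771854e-03, -1.55716532e-05]), 'tcp_pos': array([ 0.20141712, -0.69572001,  0.25525782]), 'tool_rot': array([-1.00037631e-03,  9.90084973e-01,  1.40466038e-01, -1.92591524e-04]), 'force': array([-0.82561598,  0.3192333 ,  0.16977549]), 'moment': array([-0.02402366, -0.01845965,  0.01862132]), 'grip_force': 0.0, 'finger_gap': 0.08543683754015799}
```

View pics/top0.png

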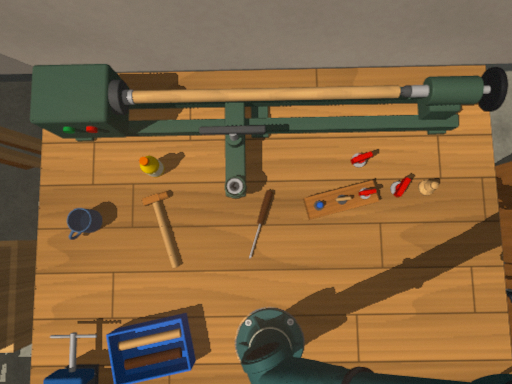

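View pics/side0.png

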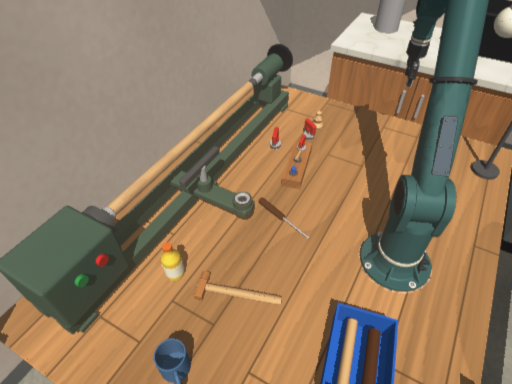

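The top view shows the block with the punch at (320,204), the T-bar at (344,199) and the red key at (368,192). The look-alike keys are at (361,158) and (402,186), and the socket is at (235,186). Next I'll zoom in and measure.

Run:
```python
from h import *
out=[]
for n,(c0,r0,w,h) in {'top':(300,140,150,90),'side':(255,110,100,90)}.items():
    z=np.load(f'pics/{n}0.npz');p,d=z['p'],z['d']
    hsv=cv2.cvtColor(p,cv2.COLOR_RGB2HSV)
    m=(((hsv[...,0]<6)|(hsv[...,0]>172))&(hsv[...,1]>170)&(hsv[...,2]>70)).astype(np.uint8)
    k,l,s,c=cv2.connectedComponentsWithStats(m)
    for i in range(1,k):
        if s[i,4]<25: continue
        v,u=np.where(l==i); P=pts(n,u,v,d[v,u]); 
        top=P[P[:,2]>np.percentile(P[:,2],95)-.008] 
        print(n,s[i],c[i].round(1),'zmax',np.percentile(P[:,2],[5,50,95]).round(3),'topmean',top.mean(0).round(4), cv2.minAreaRect(top[:,:2].astype(np.float32)*1000))
    out.append(cv2.resize(cv2.cvtColor(p[r0:r0+h,c0:c0+w],cv2.COLOR_RGB2BGR),(w*5,h*5) if n=='top' else (w*5,h*5),interpolation=cv2.INTER_CUBIC))
a,b=cv2.resize(out[0],(500,300)),cv2.resize(out[1],(300,270))
c=np.zeros((600,800,3),np.uint8);c[:300,:500]=a;c[:270,500:]=b
z=np.load('pics/top0.npz');q=cv2.cvtColor(z['p'],cv2.COLOR_RGB2BGR)[160:210,205:265];c[300:,:360]=cv2.resize(q,(360,300),interpolation=cv2.INTER_CUBIC)
z2=np.load('pics/side0.npz');q=cv2.cvtColor(z2['p'],cv2.COLOR_RGB2BGR)[180:230,215:275];c[300:,400:760]=cv2.resize(q,(360,300),interpolation=cv2.INTER_CUBIC)
cv2.imwrite('pics/crop1.png',c)
for n,u,v in(('top',235,186),('side',242,199)):
    d=np.load(f'pics/{n}0.npz')['d']; print(n,plane(n,float(u),float(v),.128).round(4)); print(pts(n,*np.meshgrid(range(u-9,u+10,3),[v]),d[v,u-9:u+10:3]).round(3).tolist())
```

```text
top [ 86 126  11   7  68] [ 91.  129.1] zmax [0.192 0.21  0.216] topmean [0.6834 0.5273 0.2132] ((684.0994262695312, 527.9041748046875), (25.10337257385254, 14.172111511230469), 84.58330535888672)
top [351 152  22  12 138] [361.6 157.3] zmax [0.059 0.086 0.091] topmean [ 0.6051 -0.3169  0.0872] ((605.504638671875, -317.37945556640625), (17.799589157104492, 67.39073944091797), 18.105056762695312)
top [394 177  17  20 168] [401.8 186.6] zmax [0.057 0.086 0.091] topmean [ 0.5049 -0.4452  0.0874] ((504.4098205566406, -445.4708557128906), (17.877193450927734, 65.92938232421875), 57.796634674072266)
top [359 189  18   7  81] [367.4 191.8] zmax [0.041 0.089 0.094] topmean [ 0.4894 -0.3294  0.0902] ((489.0757751464844, -328.5018310546875), (12.770130157470703, 49.20170593261719), 7.821310997009277)
side [305 119  11  15 112] [309.8 126.2] zmax [0.056 0.076 0.09 ] topmean [ 0.5056 -0.4411  0.0866] ((505.5025329589844, -441.94622802734375), (17.40669822692871, 62.73423767089844), 58.825714111328125)
side [273 127   6  17  69] [275.2 135.1] zmax [0.059 0.085 0.09 ] topmean [ 0.6044 -0.3105  0.0875] ((605.2572021484375, -310.95947265625), (16.690752029418945, 64.09761810302734), 27.626296997070312)
side [299 135   6  12  49] [301.8 141.1] zmax [0.067 0.086 0.092] topmean [ 0.4876 -0.3219  0.0889] ((487.7739562988281, -323.9342041015625), (11.715871810913086, 51.40375518798828), 7.044745922088623)
side [ 96 254  12  12 112] [101.5 259.7] zmax [0.19  0.207 0.215] topmean [0.6825 0.5326 0.2117] ((683.080322265625, 532.2299194335938), (14.30245304107666, 28.24322509765625), 0.46316882967948914)
top [0.5111 0.0989 0.128 ]Traceback (most recent call last):
  File "<stdin>", line 20, in <module>
  File "h.py", line 7, in pts
    c=np.stack([(u-m['cx'])/m['fx']*d,(v-m['cy'])/m['fy']*d,d],-1)
    raise ValueError('all input arrays must have the same shape')
ValueError: all input arrays must have the same shape
```

View pics/crop1.png

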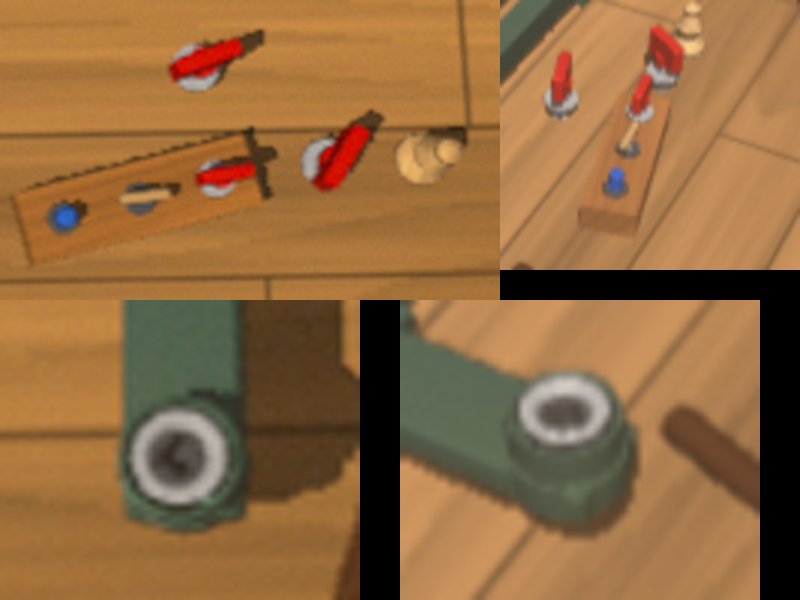

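The zoom shows the block key (smallest wing, 13 x 49 mm, top at 0.090 m, as expected) and the socket ring at about (235,186) in the top view and (242,198) in the side view. I'll measure the ring from both views while the arm goes to the block.

Run:
```python
from h import *
R=[]
for n,(u,v) in(('top',(235,186)),('side',(242,198))):
    z=np.load(f'pics/{n}0.npz');hsv=cv2.cvtColor(z['p'],cv2.COLOR_RGB2HSV)
    m=np.zeros(hsv.shape[:2],np.uint8);m[v-14:v+15,u-14:u+15]=((hsv[...,1]<45)&(hsv[...,2]>120))[v-14:v+15,u-14:u+15]
    k,l,s,c=cv2.connectedComponentsWithStats(m);i=1+s[1:,4].argmax()
    ct=max(cv2.findContours((l==i).astype(np.uint8),0,1)[0],key=len)
    e=cv2.fitEllipse(ct);vv,uu=np.where(l==i);P=pts(n,uu,vv,z['d'][vv,uu])
    print(n,s[i],e,'depth mean',P.mean(0).round(4),np.percentile(P[:,2],[10,50,90]).round(4))
    q=np.array(e[0]);print('plane',plane(n,q[0],q[1],.128).round(4))
    o=np.array(ctrl.camera_model(n)['T'])[:3,3];r=pts(n,q[0],q[1],1.)-o;R.append((o,r/np.linalg.norm(r)))
(o1,a),(o2,b)=R
t=np.linalg.lstsq(np.stack([a,-b],1),o2-o1,rcond=None)[0];print('tri',(o1+a*t[0]).round(4),(o2+b*t[1]).round(4))
```

```text
top [227 178  16  16 127] ((234.344970703125, 185.67962646484375), (14.824932098388672, 15.079805374145508), 85.35919952392578) depth mean [0.5131 0.1005 0.1251] [0.1222 0.1265 0.1297]
plane [0.5122 0.1009 0.128 ]
side [235 192  15  12 116] ((241.95098876953125, 197.64724731445312), (11.363131523132324, 14.43654727935791), 85.7442855834961) depth mean [0.5143 0.0996 0.1251] [0.1217 0.1255 0.1282]
plane [0.5125 0.1028 0.128 ]
tri [0.5125 0.101  0.1261] [0.5134 0.1015 0.1263]
```

Emit:
jog_arm(xyz=[[0.0472,-0.0342,0],[0.0472,-0.0342,0],[0.0472,-0.0342,0],[0.0472,-0.0342,0],[0.0472,-0.0342,0],[0.0472,-0.0342,0],[0.0472,-0.0342,0],[0.0472,-0.0342,0]], turn=[[0,0,0],[0,0,0],[0,0,0],[0,0,0],[0,0,0],[0,0,0],[0,0,0],[0,0,0]], fingers=[1,1,1,1,1,1,1,1])

```text
time_s: 1.1
tcp_pos: [0.489, -0.3269, 0.2561]
tool_rot: [-0.0, 0.99, 0.14, -0.0]
force: [1.0, 0.1, -0.5]
finger_gap: 0.0856
grip_force: 0.0
```

Emit:
jog_arm(xyz=[[0,0,0],[0,0,0],[0,0,0],[0,0,0],[0,0,0],[0,0,0],[0,0,0],[0,0,0]], turn=[[0,0,-0.1775],[0,0,-0.1775],[0,0,-0.1775],[0,0,-0.1775],[0,0,-0.1775],[0,0,-0.1775],[0,0,-0.1775],[0,0,-0.1775]], fingers=[1,1,1,1,1,1,1,1])

```text
time_s: 2.1
tcp_pos: [0.4878, -0.3285, 0.2559]
tool_rot: [-0.0, 0.657, 0.754, -0.0]
force: [-0.4, 0.6, -0.2]
finger_gap: 0.0847
grip_force: 0.0
```

Emit:
jog_arm(xyz=[[0.0015,0,0.045],[0,0,0.045],[0,0,0.03],[0,0,0.025],[0,0,0.015],[0,0,0.015],[0,0,0],[0,0,0]], turn=[[0,0,0],[0,0,0],[0,0,0],[0,0,0],[0,0,0],[0,0,0],[0,0,0],[0,0,0]], fingers=[1,1,1,1,1,1,1,1])

```text
time_s: 3.1
tcp_pos: [0.4885, -0.3273, 0.0819]
tool_rot: [0.001, 0.659, 0.752, 0.0]
force: [-0.2, -0.0, 0.2]
finger_gap: 0.0856
grip_force: 0.0
```

Emit:
jog_arm(xyz=[[0,0,0],[0,0,0],[0,0,0],[0,0,0],[0,0,0],[0,0,0],[0,0,0],[0,0,0]], turn=[[0,0,0],[0,0,0],[0,0,0],[0,0,0],[0,0,0],[0,0,0],[0,0,0],[0,0,0]], fingers=[0,0,0,0,0,0,0,0], force=50)

```text
time_s: 4.1
tcp_pos: [0.4884, -0.3272, 0.0817]
tool_rot: [0.0, 0.659, 0.752, 0.0]
force: [1.2, 1.2, 6.1]
finger_gap: 0.0132
grip_force: 48.9
```

Emit:
jog_arm(xyz=[[0,0,-0.01],[0,0,-0.02],[0,0,-0.03],[0,0,-0.04],[0,0,-0.04],[0,0,-0.026],[0,0,0]], turn=[[0,0,0],[0,0,0],[0,0,0],[0,0,0],[0,0,0],[0,0,0],[0,0,0]], fingers=[0,0,0,0,0,0,0])

```text
time_s: 4.97
tcp_pos: [0.4886, -0.3276, 0.2491]
tool_rot: [0.002, 0.659, 0.752, 0.0]
force: [1.0, -0.3, -1.6]
finger_gap: 0.0132
grip_force: 49.0
```

Emit:
jog_arm(xyz=[[0.0526,0.0101,0],[0.0526,0.0101,0],[0.0526,0.0101,0],[0.0526,0.0101,0],[0.0526,0.0101,0],[0.0526,0.0101,0],[0.0526,0.0101,0],[0.0526,0.0101,0]], turn=[[0,0,0],[0,0,0],[0,0,0],[0,0,0],[0,0,0],[0,0,0],[0,0,0],[0,0,0]], fingers=[0,0,0,0,0,0,0,0])

```text
time_s: 5.98
tcp_pos: [0.5118, 0.1017, 0.2455]
tool_rot: [-0.001, 0.659, 0.752, -0.001]
force: [1.2, -0.7, -1.9]
finger_gap: 0.0132
grip_force: 49.0
```

Emit:
jog_arm(xyz=[[0,0,0],[0,0,0]], turn=[[0,0,0],[0,0,0]], fingers=[0,0])

```text
time_s: 6.22
tcp_pos: [0.5119, 0.0999, 0.2457]
tool_rot: [-0.001, 0.659, 0.752, -0.002]
force: [-0.1, -0.8, -1.1]
finger_gap: 0.0135
grip_force: 49.0
```

Run:
```python
from h import *
p,d=snap('side','side1');p2,_=snap('top','top1')
s=ctrl.read_state();t=s['tcp_pos'];print(t,s['tool_rot'],s['joints'].round(3),s['force'],s['moment'])
u,v=proj('side',t-[0,0,.03]).astype(int);a=cv2.resize(p[v-50:v+50,u-40:u+40],(480,600),interpolation=cv2.INTER_CUBIC);print('side crop origin',u-40,v-50)
u,v=proj('top',t).astype(int);b=cv2.resize(p2[v-40:v+40,u-21:u+22],(320,600));cv2.imwrite('pics/crop2.png',cv2.cvtColor(np.hstack([a,b]),cv2.COLOR_RGB2BGR))
for h in(0,.0077,.0597): print(h,proj('side',t-[0,0,h]))
```

```text
[0.51241573 0.09856996 0.24617662] [-4.36951363e-04  6.60250161e-01  7.51044285e-01 -1.42008673e-03] [ 0.071  0.382 -0.448  2.057  0.239  0.754 -0.396] [-0.4974415  -0.54134154 -1.78856863] [-0.01324551  0.00523142 -0.06506105]
side crop origin 201 127
0 [241.18964635 170.91455272]
0.0077 [241.29028139 172.72176474]
0.0597 [241.94508355 184.48075444]
```

View pics/crop2.png

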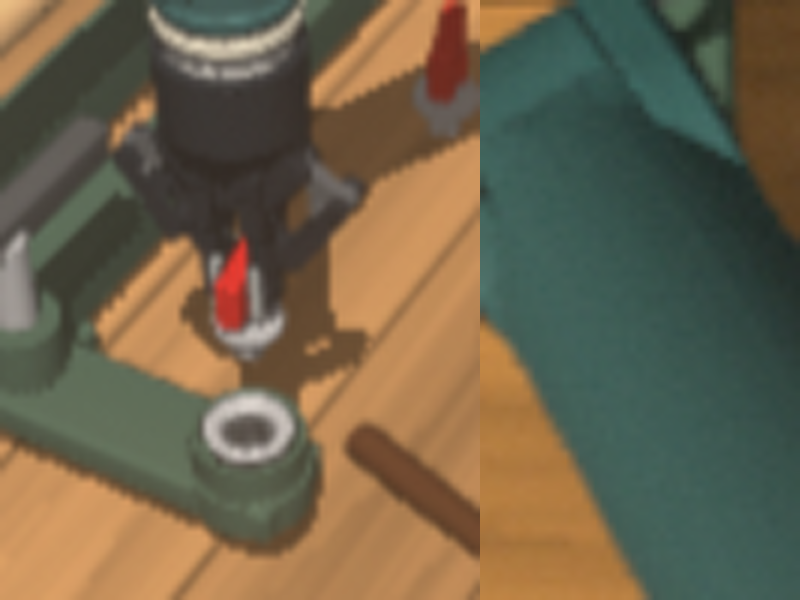

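The crop shows the key held upright, with its shoulder disc at crop (248,328) and tang tip at (247,358), above the socket ring at (248,425). Now the sub-pixel offset of shoulder against ring, both from this one image.

Run:
```python
from h import *
z=np.load('pics/side1.npz');p,d=z['p'],z['d'];hsv=cv2.cvtColor(p,cv2.COLOR_RGB2HSV)
for v in range(174,190): print(v,[f"{a}/{b}" for a,b in zip(hsv[v,233:252,1],hsv[v,233:252,2])])
for y in(.096,.0985,.101,.1035):
  for h in(.186,.18,.204): print(y,h,proj('side',[.5125,y,h]).round(2))
v,u=np.where((hsv[...,1]<60)&(hsv[...,2]>110));k=(u>232)&(u<252)&(v>174)&(v<187);P=pts('side',u[k],v[k],d[v[k],u[k]]);P=P[(P[:,2]>.175)&(P[:,2]<.2)];print(len(P),P.mean(0).round(4),P.min(0).round(4),P.max(0).round(4))
```

```text
174 ['135/179', '133/165', '83/92', '103/131', '189/211', '198/218', '198/227', '199/218', '177/166', '69/130', '24/150', '29/98', '48/69', '58/62', '69/63', '108/78', '128/96', '128/98', '128/96']
175 ['132/122', '129/109', '89/83', '117/116', '192/191', '196/193', '196/222', '197/202', '171/143', '71/126', '24/150', '28/102', '42/73', '58/62', '74/62', '113/79', '126/95', '128/96', '126/95']
176 ['125/102', '128/100', '107/95', '107/122', '188/182', '196/185', '195/188', '194/176', '175/137', '82/118', '24/150', '28/111', '46/72', '62/62', '79/68', '120/87', '125/96', '128/96', '130/96']
177 ['124/101', '125/98', '115/100', '95/129', '184/179', '195/183', '195/184', '193/174', '179/137', '96/125', '27/152', '27/113', '46/72', '48/69', '61/84', '115/95', '129/95', '128/96', '129/97']
178 ['129/99', '128/98', '119/101', '103/124', '186/173', '196/181', '195/183', '193/176', '178/135', '95/124', '25/150', '26/117', '41/81', '37/82', '38/101', '95/102', '125/96', '130/96', '128/98']
179 ['125/98', '126/99', '117/105', '94/135', '177/171', '194/179', '195/183', '193/177', '172/132', '95
[... 1864 characters left out ...]
0', '130/100', '129/99', '129/101', '128/102', '131/101', '130/102', '129/103']
189 ['136/215', '136/214', '137/211', '137/205', '137/198', '136/191', '136/188', '135/179', '129/111', '128/98', '130/100', '129/99', '130/100', '131/101', '130/102', '130/102', '130/102', '130/102', '130/104']
0.096 0.186 [242.34 184.08]
0.096 0.18 [242.41 185.39]
0.096 0.204 [242.13 180.1 ]
0.0985 0.186 [241.94 184.56]
0.0985 0.18 [242.01 185.87]
0.0985 0.204 [241.72 180.58]
0.101 0.186 [241.53 185.05]
0.101 0.18 [241.61 186.35]
0.101 0.204 [241.31 181.06]
0.1035 0.186 [241.13 185.53]
0.1035 0.18 [241.21 186.84]
0.1035 0.204 [240.9  181.55]
4 [0.5096 0.1056 0.1895] [0.507  0.1047 0.1853] [0.5122 0.1068 0.1916]
```

Emit:
jog_arm(xyz=[[0.003,0.001,0.016],[0,0,0.015],[0,0,0.01],[0,0,0],[0,0,0],[0,0,0],[0,0,0]], turn=[[0,0,0],[0,0,0],[0,0,0],[0,0,0],[0,0,0],[0,0,0],[0,0,0]], fingers=[0,0,0,0,0,0,0])

```text
time_s: 7.2
tcp_pos: [0.514, 0.1038, 0.2067]
tool_rot: [0.0, 0.659, 0.752, 0.0]
force: [0.2, 0.8, -0.7]
finger_gap: 0.0135
grip_force: 49.0
```

Run:
```python
from h import *
p,d=snap('side','side2')
s=ctrl.read_state();t=s['tcp_pos'];print(t,s['tool_rot'],s['force'],s['moment'])
a=cv2.resize(p[165:210,217:267],(800,600)[:2],interpolation=cv2.INTER_CUBIC)
cs=np.linspace(0,2*np.pi,73)
C=np.array([.5128,.101])
def circ(x,y,z,r,col):
    q=(proj('side',np.stack([x+r*np.cos(cs),y+r*np.sin(cs),z+0*cs],1))-[217,165]+.5)*[16,600/45]-.5
    cv2.polylines(a,[q.astype(int)],True,col,1)
circ(*C,.128,.0225,(0,255,255));circ(t[0],t[1],t[2]-.0417,.019,(0,0,255));circ(t[0],t[1],t[2]-.0357,.019,(255,0,255))
cv2.imwrite('pics/crop3.png',cv2.cvtColor(a,cv2.COLOR_RGB2BGR))
```

```text
[0.51395951 0.10380765 0.20664551] [2.42052032e-04 6.59308321e-01 7.51872599e-01 2.71591672e-04] [-0.25436121 -0.65771049 -1.26622787] [ 0.0100305  -0.00532363  0.00232253]
```

View pics/crop3.png

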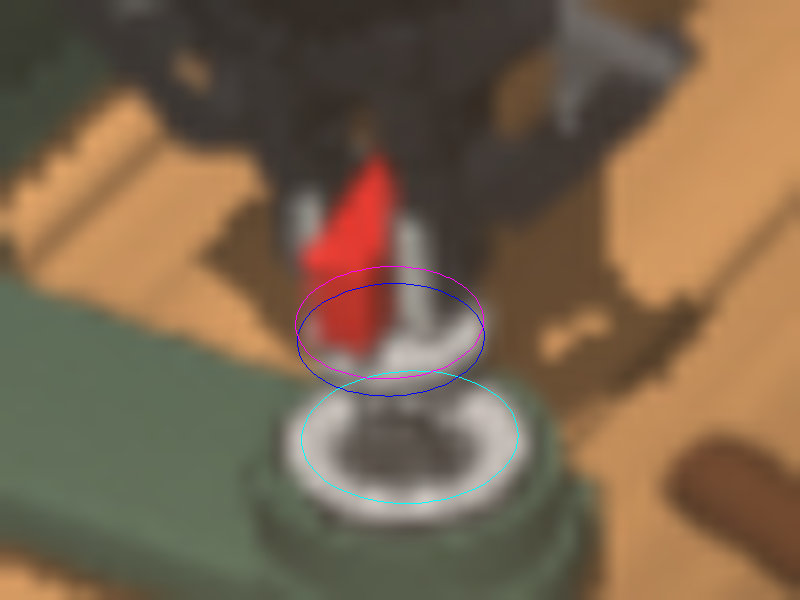

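The key is centred over the ring to within 1–2 mm: the disc is at crop (393,338) and the ring at (407,442). I'll shift 1 mm in -x and descend gently.

Emit:
jog_arm(xyz=[[0,-0.001,0.008],[0,0,0.006],[0,0,0.003],[0,0,0.002],[0,0,0.001],[0,0,0.001],[0,0,0],[0,0,0]], turn=[[0,0,0],[0,0,0],[0,0,0],[0,0,0],[0,0,0],[0,0,0],[0,0,0],[0,0,0]], fingers=[0,0,0,0,0,0,0,0])

```text
time_s: 8.25
tcp_pos: [0.5128, 0.1036, 0.1854]
tool_rot: [0.0, 0.659, 0.752, 0.0]
force: [-0.3, 0.4, -1.7]
finger_gap: 0.0134
grip_force: 49.0
```

Emit:
jog_arm(xyz=[[0,0,0.001],[0,0,0.001],[0,0,0]], turn=[[0,0,0],[0,0,0],[0,0,0]], fingers=[0,0,0])

```text
time_s: 8.62
tcp_pos: [0.5127, 0.1036, 0.1832]
tool_rot: [-0.0, 0.659, 0.752, -0.0]
force: [-0.1, -0.6, -1.5]
finger_gap: 0.0132
grip_force: 49.0
```

Emit:
jog_arm(xyz=[[0,0,0.001],[0,0,0],[0,0,0]], turn=[[0,0,0],[0,0,0],[0,0,0]], fingers=[0,0,0])

```text
time_s: 9.0
tcp_pos: [0.5128, 0.1037, 0.1824]
tool_rot: [0.0, 0.659, 0.752, 0.0]
force: [-0.1, -0.5, 0.0]
finger_gap: 0.0135
grip_force: 49.2
```

Emit:
jog_arm(xyz=[[0,0,0.001],[0,0,0],[0,0,0]], turn=[[0,0,0],[0,0,0],[0,0,0]], fingers=[0,0,0])

```text
time_s: 9.38
tcp_pos: [0.5129, 0.1037, 0.1815]
tool_rot: [0.0, 0.659, 0.752, 0.0]
force: [-0.6, 0.2, 3.0]
finger_gap: 0.0133
grip_force: 49.5
```

Emit:
jog_arm(xyz=[[0,0,0.001],[0,0,0.0005],[0,0,0],[0,0,0]], turn=[[0,0,0],[0,0,0],[0,0,0],[0,0,0]], fingers=[0,0,0,0])

```text
time_s: 9.88
tcp_pos: [0.5129, 0.1037, 0.1802]
tool_rot: [0.0, 0.659, 0.752, 0.0]
force: [-1.4, 0.0, 5.9]
finger_gap: 0.0134
grip_force: 49.9
```

Emit:
jog_arm(xyz=[[0,0,0],[0,0,0],[0,0,0],[0,0,0],[0,0,0]], turn=[[0,0,0.05],[0,0,0.05],[0,0,0.05],[0,0,0.05],[0,0,0]], fingers=[0,0,0,0,0])

```text
time_s: 10.5
tcp_pos: [0.514, 0.1041, 0.1805]
tool_rot: [0.001, 0.731, 0.682, 0.001]
force: [-1.0, 0.8, 5.4]
finger_gap: 0.0132
grip_force: 50.0
```

Run:
```python
from h import *
s=ctrl.read_state();print(s['tcp_pos'],s['joints'].round(3),s['force'],s['moment'])
```

```text
[0.51402568 0.10407709 0.18048531] [-0.026  0.47  -0.344  2.111  0.274  0.599 -0.632] [-0.9781474   0.84829271  5.43701714] [-0.09393223 -0.00660185  0.05646375]
```

Emit:
jog_arm(xyz=[[0,0,0],[0,0,0],[0,0,0],[0,0,0],[0,0,0]], turn=[[0,0,0.05],[0,0,0.05],[0,0,0.05],[0,0,0.05],[0,0,0]], fingers=[0,0,0,0,0])

```text
time_s: 11.12
tcp_pos: [0.5144, 0.1043, 0.1805]
tool_rot: [0.001, 0.795, 0.606, 0.002]
force: [0.2, -0.1, 4.5]
finger_gap: 0.0132
grip_force: 50.0
```

Emit:
jog_arm(xyz=[[0,0,0],[0,0,0],[0,0,0],[0,0,0],[0,0,0]], turn=[[0,0,0.05],[0,0,0.05],[0,0,0.05],[0,0,0.05],[0,0,0]], fingers=[0,0,0,0,0])

```text
time_s: 11.75
tcp_pos: [0.5144, 0.1043, 0.1805]
tool_rot: [0.0, 0.852, 0.524, 0.002]
force: [0.7, -0.1, 5.1]
finger_gap: 0.0132
grip_force: 49.9
```

Emit:
jog_arm(xyz=[[0,0,0],[0,0,0],[0,0,0],[0,0,0],[0,0,0]], turn=[[0,0,0.05],[0,0,0.05],[0,0,0.05],[0,0,0.05],[0,0,0]], fingers=[0,0,0,0,0])

```text
time_s: 12.38
tcp_pos: [0.5141, 0.104, 0.1797]
tool_rot: [0.0, 0.9, 0.436, 0.002]
force: [3.1, 0.5, -1.3]
finger_gap: 0.0134
grip_force: 49.1
```

Emit:
jog_arm(xyz=[[0,0,0],[0,0,0],[0,0,0],[0,0,0],[0,0,0]], turn=[[0,0,0.05],[0,0,0.05],[0,0,0.05],[0,0,0.05],[0,0,0]], fingers=[0,0,0,0,0])

```text
time_s: 13.0
tcp_pos: [0.514, 0.1037, 0.1797]
tool_rot: [0.0, 0.939, 0.345, 0.001]
force: [3.9, -0.5, -2.9]
finger_gap: 0.0133
grip_force: 49.2
```

Emit:
jog_arm(xyz=[[0,0,0.001],[0,0,0.001],[0,0,0.001],[0,0,0.001],[0,0,0]], turn=[[0,0,0],[0,0,0],[0,0,0],[0,0,0],[0,0,0]], fingers=[0,0,0,0,0])

```text
time_s: 13.62
tcp_pos: [0.5139, 0.1038, 0.1762]
tool_rot: [0.0, 0.939, 0.344, 0.001]
force: [5.2, 0.4, 2.6]
finger_gap: 0.0135
grip_force: 50.0
```

Run:
```python
from h import *
s=ctrl.read_state();print(s['tcp_pos'],s['tool_rot'],s['joints'].round(3),s['force'],s['moment'])
```

```text
[0.51390457 0.10377899 0.17621672] [1.57498359e-04 9.39038767e-01 3.43809025e-01 1.23453115e-03] [-0.195  0.46  -0.12   2.122  0.1    0.563 -1.256] [5.19146674 0.37820383 2.62234026] [-0.05902474 -1.30291159  0.0396971 ]
```

Emit:
jog_arm(xyz=[[0.0008,0.0006,0],[0,0,0],[0,0,0.001],[0,0,0.001],[0,0,0]], turn=[[0,0,0],[0,0,0],[0,0,0],[0,0,0],[0,0,0]], fingers=[0,0,0,0,0])

```text
time_s: 14.25
tcp_pos: [0.5141, 0.1038, 0.1738]
tool_rot: [0.0, 0.939, 0.344, 0.0]
force: [5.7, -0.2, 2.3]
finger_gap: 0.0133
grip_force: 50.0
```

Emit:
jog_arm(xyz=[[0,0,0.001],[0,0,0.001],[0,0,0]], turn=[[0,0,0],[0,0,0],[0,0,0]], fingers=[0,0,0])

```text
time_s: 14.62
tcp_pos: [0.5141, 0.1038, 0.1718]
tool_rot: [0.0, 0.939, 0.344, 0.0]
force: [5.2, -0.4, 2.5]
finger_gap: 0.0132
grip_force: 50.0
```

Emit:
jog_arm(xyz=[[0.0008,0.0006,0],[0,0,0.001],[0,0,0.001],[0,0,0]], turn=[[0,0,0],[0,0,0],[0,0,0],[0,0,0]], fingers=[0,0,0,0])

```text
time_s: 15.12
tcp_pos: [0.5144, 0.1038, 0.1695]
tool_rot: [-0.0, 0.939, 0.344, -0.0]
force: [3.6, -0.6, 1.8]
finger_gap: 0.0133
grip_force: 49.8
```

Emit:
jog_arm(xyz=[[0,0,0.001],[0,0,0]], turn=[[0,0,0],[0,0,0]], fingers=[0,0])

```text
time_s: 15.38
tcp_pos: [0.5144, 0.1038, 0.1687]
tool_rot: [-0.0, 0.939, 0.344, -0.0]
force: [2.6, 1.6, 3.2]
finger_gap: 0.0133
grip_force: 49.9
```

Emit:
jog_arm(xyz=[[0.0004,0.0003,0.0005],[0,0,0],[0,0,0]], turn=[[0,0,0],[0,0,0],[0,0,0]], fingers=[0,0,0])

```text
time_s: 15.75
tcp_pos: [0.5145, 0.1038, 0.1682]
tool_rot: [-0.0, 0.939, 0.344, -0.001]
force: [1.4, 1.2, 4.1]
finger_gap: 0.0135
grip_force: 50.1
```

Run:
```python
from h import *
p,d=snap('side','side3')
s=ctrl.read_state();print(s['tcp_pos'],s['joints'].round(3),s['force'],s['moment'])
cv2.imwrite('pics/crop4.png',cv2.cvtColor(cv2.resize(p[165:210,217:267],(800,600),interpolation=cv2.INTER_CUBIC),cv2.COLOR_RGB2BGR))
```

```text
[0.51453207 0.10379695 0.16817836] [-0.196  0.474 -0.118  2.123  0.102  0.551 -1.257] [0.57597627 1.39110879 3.98507647] [ 0.23734175 -0.28487298  0.02868553]
```

View pics/crop4.png

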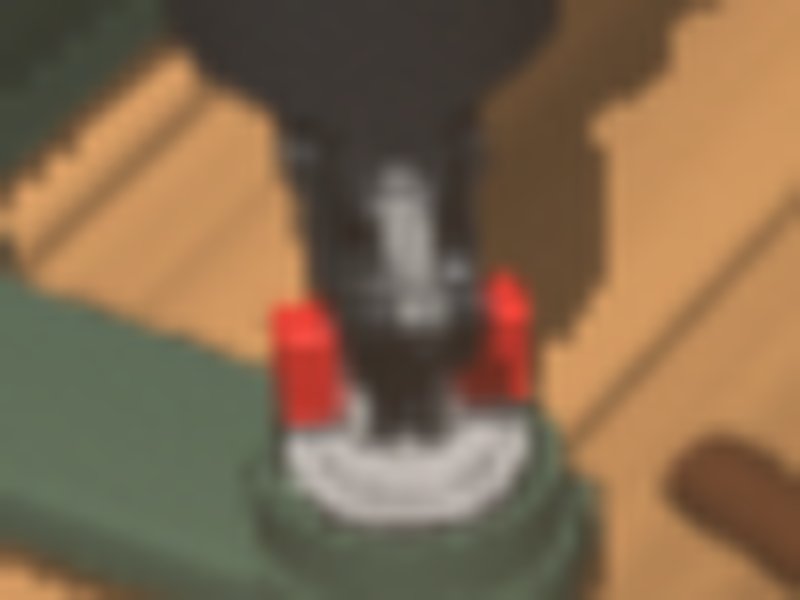

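The image shows the shoulder sitting flat on the socket ring (about (405,480) in the crop), so the key is home. Next I'll turn it clockwise.

Emit:
jog_arm(xyz=[[0,0,0],[0,0,0],[0,0,0],[0,0,0],[0,0,0],[0,0,0]], turn=[[0,0,0.08],[0,0,0.08],[0,0,0.08],[0,0,0.08],[0,0,0.08],[0,0,0]], fingers=[0,0,0,0,0,0])

```text
time_s: 16.55
tcp_pos: [0.5153, 0.1031, 0.1683]
tool_rot: [0.001, 0.989, 0.151, -0.0]
force: [2.9, -0.7, 4.3]
finger_gap: 0.0133
grip_force: 54.1
```

Run:
```python
from h import *
s=ctrl.read_state();print(s['tcp_pos'],s['tool_rot'],s['joints'].round(3),s['force'],s['moment'])
```

```text
[0.51534466 0.10307868 0.16827489] [ 5.97672262e-04  9.88538112e-01  1.50970329e-01 -5.73674214e-05] [-0.282  0.473 -0.003  2.127  0.005  0.543 -1.557] [ 2.88909476 -0.72406245  4.33177956] [-0.29724147 -0.55745125  0.2264156 ]
```

Emit:
jog_arm(xyz=[[0,0,0],[0,0,0],[0,0,0],[0,0,0],[0,0,0]], turn=[[0,0,0.08],[0,0,0.08],[0,0,0.08],[0,0,0.06],[0,0,0]], fingers=[0,0,0,0,0])

```text
time_s: 17.18
tcp_pos: [0.5154, 0.1025, 0.1683]
tool_rot: [0.001, 1.0, 0.001, 0.0]
force: [2.8, -2.7, 3.6]
finger_gap: 0.013
grip_force: 54.6
```

Run:
```python
from h import *
s=ctrl.read_state();print(s['tcp_pos'],s['tool_rot'],s['joints'].round(3),s['force'],s['moment'])
```

```text
[0.51541276 0.10248557 0.16826996] [7.75135069e-04 9.99998632e-01 1.46030838e-03 4.79615072e-05] [-0.345  0.474  0.082  2.129 -0.07   0.541 -1.78 ] [ 2.77877217 -2.65650261  3.57266422] [-0.8062359  -0.65881792  0.25637153]
```

Emit:
jog_arm(xyz=[[0.0006,0.0006,0],[0,0,0],[0,0,0]], turn=[[0,0,0.05],[0,0,0.05],[0,0,0]], fingers=[0,0,0])

```text
time_s: 17.55
tcp_pos: [0.5155, 0.1023, 0.1682]
tool_rot: [0.001, 0.999, -0.05, -0.0]
force: [1.4, -6.2, 4.1]
finger_gap: 0.0131
grip_force: 54.7
```

Run:
```python
from h import *
s=ctrl.read_state();print(s['tcp_pos'],s['tool_rot'],s['joints'].round(3),s['force'],s['moment'])
```

```text
[0.51549432 0.10229895 0.16815743] [ 5.87861369e-04  9.98766531e-01 -4.96476959e-02 -4.20163177e-04] [-0.366  0.476  0.111  2.13  -0.097  0.542 -1.854] [ 1.38781269 -6.15619171  4.09235616] [-1.14989824 -0.44518869  0.26560609]
```

Emit:
jog_arm(xyz=[[0,0,0],[0,0,0],[0,0,0]], turn=[[0,0,0.05],[0,0,0.05],[0,0,0]], fingers=[0,0,0])

```text
time_s: 17.92
tcp_pos: [0.5154, 0.1021, 0.1681]
tool_rot: [0.001, 0.995, -0.1, -0.0]
force: [1.6, -5.3, 4.3]
finger_gap: 0.0131
grip_force: 55.0
```

Run:
```python
from h import *
s=ctrl.read_state();print(s['tcp_pos'],s['tool_rot'],s['joints'].round(3),s['force'],s['moment'])
```

```text
[0.51543808 0.1021377  0.168135  ] [ 7.07412500e-04  9.95013909e-01 -9.97328596e-02 -4.20271700e-04] [-0.387  0.477  0.139  2.131 -0.122  0.542 -1.929] [ 1.5742121  -5.34849444  4.27591675] [-1.33034777 -0.40882873  0.31144113]
```

Emit:
jog_arm(xyz=[[0.0002,0.001,0],[0,0,0],[0,0,0]], turn=[[0,0,0.05],[0,0,0.05],[0,0,0]], fingers=[0,0,0])

```text
time_s: 18.3
tcp_pos: [0.5154, 0.1018, 0.1681]
tool_rot: [0.0, 0.989, -0.149, -0.0]
force: [0.8, -5.0, 4.4]
finger_gap: 0.0137
grip_force: 54.7
```

Run:
```python
from h import *
s=ctrl.read_state();print(s['tcp_pos'],s['tool_rot'],s['joints'].round(3),s['force'],s['moment'])
```

```text
[0.51541447 0.10182671 0.16813161] [ 3.69395653e-04  9.88789115e-01 -1.49317637e-01 -4.39454199e-04] [-0.407  0.479  0.167  2.132 -0.148  0.543 -2.001] [ 0.75697381 -5.01351012  4.4392633 ] [-1.15943358 -0.20791827  0.28692927]
```

Emit:
jog_arm(xyz=[[0,0,0],[0,0,0],[0,0,0]], turn=[[0,0,0.05],[0,0,0.05],[0,0,0]], fingers=[0,0,0])

```text
time_s: 18.68
tcp_pos: [0.5154, 0.1016, 0.1681]
tool_rot: [0.0, 0.98, -0.199, -0.0]
force: [0.8, -6.1, 4.2]
finger_gap: 0.0134
grip_force: 54.9
```

Run:
```python
from h import *
p,d=snap('side','side4')
s=ctrl.read_state();print(s['tcp_pos'],s['tool_rot'],s['joints'].round(3),s['force'],s['moment'])
cv2.imwrite('pics/crop5.png',cv2.cvtColor(cv2.resize(p[165:210,217:267],(800,600),interpolation=cv2.INTER_CUBIC),cv2.COLOR_RGB2BGR))
```

```text
[0.51538711 0.1016597  0.16814308] [ 4.33105721e-04  9.80058301e-01 -1.98709234e-01 -4.23970061e-04] [-0.428  0.481  0.196  2.133 -0.174  0.544 -2.075] [ 0.54458283 -5.31577468  3.51070528] [-1.2080651  -0.23985962  0.22409826]
```

View pics/crop5.png

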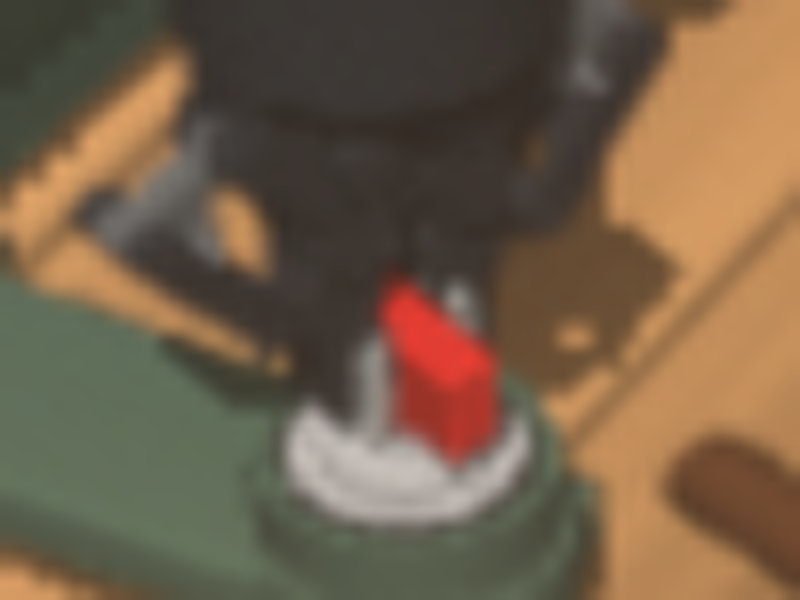

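The wing is now at crop (440,350), seated on the ring. I'll compare its heading with the tool's to see whether it is still turning or slipping in the pads.

```bash
cat >> h.py <<'E'
def wing(f,z):
    p=np.load(f'pics/{f}.npz')['p'];h=cv2.cvtColor(p,cv2.COLOR_RGB2HSV)
    m=(((h[...,0]<6)|(h[...,0]>172))&(h[...,1]>185)&(h[...,2]>205)).astype(np.uint8);m[:,:217]=0;m[:,267:]=0;m[:165]=0;m[210:]=0
    v,u=np.where(m);P=plane('side',u.astype(float),v.astype(float),z)[:,:2]
    w,V=np.linalg.eigh(np.cov(P.T));a=np.degrees(np.arctan2(V[1,1],V[0,1]))%180
    return len(P),P.mean(0).round(4),a.round(1),np.sqrt(w*12).round(4)
E
python3 - <<'E'
from h import *
print('side2',wing('side2',.2157),'tool x 97.5');print('side3',wing('side3',.178),'40.3');print('side4',wing('side4',.178),'-22.9=157.1')
E
```

```text
side2 (16, array([0.5113, 0.117 ]), np.float64(105.2), array([0.0082, 0.0287])) tool x 97.5
side3 (12, array([0.5153, 0.1105]), np.float64(39.0), array([0.0128, 0.0744])) 40.3
side4 (18, array([0.4987, 0.1106]), np.float64(147.7), array([0.0093, 0.0278])) -22.9=157.1
```

Emit:
jog_arm(xyz=[[0,0.001,0],[0,0,0],[0,0,0]], turn=[[0,0,0.08],[0,0,0.08],[0,0,0]], fingers=[0,0,0])

```text
time_s: 19.1
tcp_pos: [0.5152, 0.1013, 0.1682]
tool_rot: [0.0, 0.962, -0.275, -0.0]
force: [0.9, -5.9, 4.9]
finger_gap: 0.0137
grip_force: 66.3
```

Run:
```python
from h import *
p,d=snap('side','side5')
s=ctrl.read_state();print(s['tcp_pos'],s['tool_rot'],s['joints'].round(3),s['force'],s['moment']);print(wing('side5',.178))
```

```text
[0.51516721 0.10125363 0.16816378] [ 3.46191386e-04  9.61567905e-01 -2.74566957e-01 -1.71785443e-04] [-0.46   0.484  0.24   2.135 -0.215  0.545 -2.189] [ 0.02394022 -4.78752276  3.65100008] [-1.16685635 -0.18702931  0.75285541]
(21, array([0.5015, 0.1115]), np.float64(144.3), array([0.0097, 0.0307]))
```

Emit:
jog_arm(xyz=[[0,0,0],[0,0,0],[0,0,0]], turn=[[0,0,0.04],[0,0,0],[0,0,0]], fingers=[0,0,0])

```text
time_s: 19.52
tcp_pos: [0.5152, 0.1012, 0.1682]
tool_rot: [0.0, 0.956, -0.294, -0.0]
force: [0.6, -4.8, 4.4]
finger_gap: 0.0137
grip_force: 72.5
```

Run:
```python
from h import *
s=ctrl.read_state();print(s['tcp_pos'],s['tool_rot'],s['force'],s['moment'])
```

```text
[0.51517728 0.10120315 0.16819832] [ 2.52832538e-04  9.55701816e-01 -2.94336407e-01 -2.30979825e-04] [ 0.62527721 -4.76337012  4.36005533] [-1.16944573 -0.13004876  0.96067259]
```

Torque about the vertical rose from 0.27 to 0.96 N·m with the wing no longer following, so the clamp is at its stop. I'll relax the wrist, open the fingers and lift away.

Emit:
jog_arm(xyz=[[0.0006,0.0008,0],[0,0,0],[0,0,0],[0,0,0],[0,0,0],[0,0,0],[0,0,0],[0,0,0]], turn=[[0,0,-0.05],[0,0,-0.02],[0,0,0],[0,0,0],[0,0,0],[0,0,0],[0,0,0],[0,0,0]], fingers=[0,0,0.3,0.5,0.6,0.6,0.6,0.6])

```text
time_s: 20.52
tcp_pos: [0.5155, 0.1003, 0.1683]
tool_rot: [-0.0, 0.965, -0.261, -0.0]
force: [-0.1, 0.2, -0.5]
finger_gap: 0.0513
grip_force: 0.0
```

Emit:
jog_arm(xyz=[[0,0,-0.01],[0,0,-0.02],[0,0,-0.03],[0,0,-0.04],[0,0,-0.04],[0,0,-0.02],[0,0,0],[0,0,0]], turn=[[0,0,0],[0,0,0],[0,0,0],[0,0,0],[0,0,0],[0,0,0],[0,0,0],[0,0,0]], fingers=[0.6,0.6,0.6,0.6,0.6,0.6,0.6,0.6])

```text
time_s: 21.52
tcp_pos: [0.5148, 0.1001, 0.3276]
tool_rot: [0.0, 0.965, -0.261, -0.001]
force: [-0.4, -0.2, -0.2]
finger_gap: 0.0513
grip_force: 0.0
```

Run:
```python
from h import *
p,d=snap('side','side6');print(wing('side6',.178))
s=ctrl.read_state();print(s['tcp_pos'],s['force'],s['moment'])
h=cv2.cvtColor(p,cv2.COLOR_RGB2HSV);m=(((h[...,0]<6)|(h[...,0]>172))&(h[...,1]>170));m[:,:217]=0;m[:,267:]=0;m[:165]=0;m[210:]=0
v,u=np.where(m);P=pts('side',u,v,d[v,u]);print(np.percentile(P[:,2],[5,50,95]))
cv2.imwrite('pics/crop6.png',cv2.cvtColor(cv2.resize(p[165:210,217:267],(800,600),interpolation=cv2.INTER_CUBIC),cv2.COLOR_RGB2BGR))
```

```text
(41, array([0.5107, 0.1055]), np.float64(151.3), array([0.0118, 0.0524]))
[0.51463451 0.10008095 0.32724445] [-0.47541891  0.33629809 -0.16464072] [ 0.00202639 -0.05877998  0.00392232]
[0.15420206 0.17264519 0.1790377 ]
```

View pics/crop6.png

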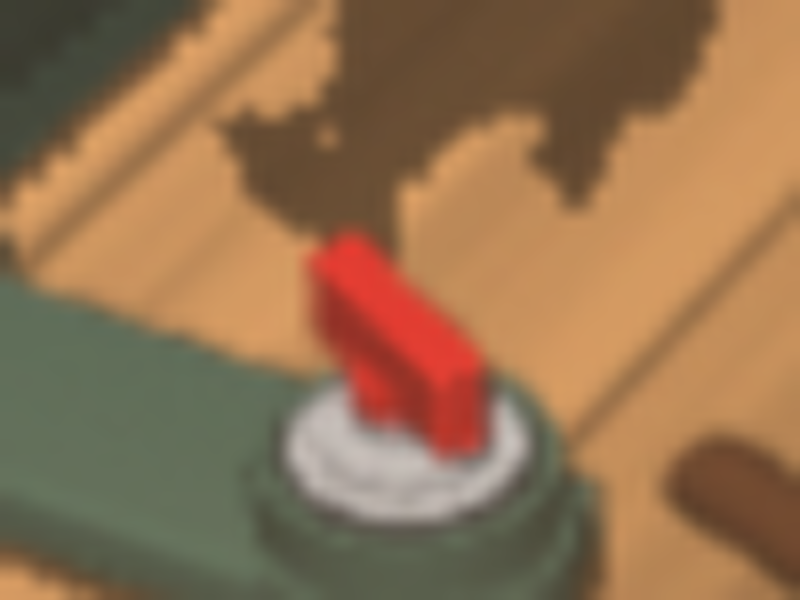

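The key stands upright and fully home: wing top at 0.179 m against 0.178 expected, centred at crop (400,340), and the gripper is clear of it. I'll hand the job in.

```bash
python3 -c "
from station import ctrl
print(ctrl.finish_job())"
```

```text
the job is handed in; nothing more can be done
None
```

I fitted the red-winged key fully home in the socket, turned it clockwise to the clamp's stop and left it standing there; the job was handed in at about 22 s, with no verdict returned.

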